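Press the lid of a tin shut in a hinged press

TASK

Reseal the septa tin in the hinged press: without lifting it, slide the tin along the press's base from the yellow ring until it is centred on the green ring, then swing the blue top plate all the way down onto it. Then take the red-handled pin from its grey stand, put it down through the holes of the top plate and the post below, and push on the pin until its collar bears on the plate and the plate is fully down against its stop. Finish while still holding the pin and pressing, so that the press stays shut (its springy floor pushes it open again otherwise), and leave the blue vial block, timer and pen alone.

Things in the scene. Friction and masses are not known exactly. Their poses are not given: they have to be found in the camera images.
- jig: The press, fixed to the worktop; origin on the worktop under the centre of the green ring. Its x axis points from the front (pin post) to the hinge at the back, y to the loading side (yellow ring), z up. Grey base plate 16 mm thick, x -68 to 85 mm, y -65 to 165 mm; hinge ears at x = 65 mm, y = +-46 mm, up to z = 56 mm
- clamp_mark (a point): centre of the green ring (73 mm outside), 16 mm above the worktop, on a square aluminium platen of 81 mm set flush in the base plate and centred on the ring; under load the platen sinks, up to 6 mm, on a spring (1.4 N preload, 3.5 N per mm)
- load_mark (a point): centre of the yellow ring (73 mm outside) on the top of the base plate, 115 mm to the jig's +y of the green ring; the tin starts near it
- hinge (a point): point on the axis of the top plate's hinge, 65 mm behind the green ring's centre (jig x), 47 mm above the worktop; the axis runs along jig y. The hinge is stiff (0.1 N m friction, plate 0.15 kg): the plate stays roughly where it is left
- top_plate (a joint): angle of the blue top plate, rad: 0 = level, fully down on its stop (underside 42 mm, top 52 mm above the worktop); 1.57 = upright; 2.05 = leaning fully back; starts leaning back. Coming down it meets the tin's rear rim at about 0.12. About 6 to 9 N down at the pin hold it at 0; left unpressed it rests at 0.05 to 0.13
- bar (a point): middle of the black round handle bar, 10 mm thick, 100 mm long along jig y, in the top plate's plane, 175 mm from the hinge axis, on two thin side arms (at +-36 mm); 42 mm of free space to the plate's edge. Can be pinched from above; it turns between the fingers as the plate swings
- plate_hole (a point): centre of the 12 mm hole in the blue top plate, on its upper face, 120 mm from the hinge axis; over the post's hole when the plate is down. The plate is 80 mm wide, 10 mm thick and reaches 133 mm from the hinge axis
- base_hole (a point): centre of the mouth of the vertical 12 mm hole in the aluminium post at the press's front, 40 mm above the worktop, at jig x = -55 mm; the hole goes down to the worktop. Post: jig x -68 to -41 mm, y -25 to 25 mm
- tin: round tin with blue lid, 62 mm across, 30 mm high, 70 g; origin at the centre of its underside, z up; stands on the base plate
- pin: steel pin with a red handle, standing upright in the stand; origin at the underside of its collar. Below it a shank 10 mm thick, 38 mm long with a tapered tip; above it the collar (32 mm across, 4 mm thick), then the round red handle, 24 mm across and 30 mm high (4 to 34 mm above the origin). z up, 60 g
- pin_tip (a point): lower end of the pin's shank, 38 mm below its origin
- stand: grey block 56 x 56 x 45 mm, fixed, with a vertical 13 mm hole through its middle that holds the pin, whose collar rests on its top; origin at the centre of its underside
- timer: bystander: white bench timer, 58 x 73 x 38 mm; origin at the centre of its underside
- pen: bystander: red pen lying on the worktop, 133 mm long, 11 mm high; origin at the centre of its underside
- vials: bystander: small blue block holding two upright mini vials with blue caps, 40 x 48 x 58 mm; origin at the centre of its underside
Things that resemble listed ones, but are neither listed nor needed, are in the scene too. What is shaped like the pin but orange is not meant.

How it is judged:
By the outcome, as a careful person would: the job done as asked, in the order asked, and still so for the second after the job is handed in, while the arm keeps its last pose, push and grip.
It also fails if it takes over 72 s, if anything falls off the work surface, if the arm or the gripper's body presses on something with over 40 N, if the wrist force passes 120 N, or if a joint passes its speed limit or range.

ROBOT

A 6-joint arm with a two-finger parallel gripper is mounted at the origin on a cart in front of the work surface, level with it; the furniture and walls round the work are solid. World frame = base frame: x ahead of the robot, y to its left, z up, the work surface at z = 0. Lengths are in m, angles in rad, forces in N, time in s.
With the tool pointing down it reaches from about 0.35 to 0.975 m from the base axis. Payload 4.9 kg.
Tool frame: the origin (TCP) lies between the finger pads; the fingertips stand 22 mm ahead of it and the grasp point (between the pads) lies 3 mm ahead of it; z points along the fingers, y is the line along which they close (so a half turn about z gives the same grasp; the last joint's range is limited). The gripper opens to 85 mm and grips with 20 to 120 N. Pads are 22 mm wide; open, the fingers measure 114 mm over their backs; the gripper's body (76 mm by 85 mm) begins 54 mm behind the grasp point. The pads swing forward as they close: fully open they stand 13 mm farther back than shut.
Start: joints at [-1.328, 0.053, 1.613, -0, 1.476, -0.119], TCP at [0.221, -0.585, 0.253] pointing down, gripper open.
Joint ranges: [-3.01, 3.01], [-1.01, 2.22], [0.06, 2.58], [-1.02, 4.17], [0.09, 2.62], [-3.14, 3.14]. Speed limits (rad/s): [2.57, 2.57, 3.14, 3.14, 3.14, 3.14].

INTERFACE

Orientations are given as a unit quaternion [w, x, y, z].
In Python, from plant import state, grab_frame, get_calibration, job_done, recognise, regions_of gives the robot as it stands.
- The arm moves only by the tool apply_moves, never from a script. Its argument "targets" is a list of rows, each an object with "translation": the shift along the tool's x, y, z normalised to -1 to 1, where 1 is 100 mm, a list of three; "twist": the turn about the tool's z normalised to -1 to 1, where 1 is 0.1 rad; "hand": the opening, from 0 (shut) to 1 (fully open). A call has 1 to 8 rows; each row shifts and turns the commanded pose from where the row before left it, along the tool's axes as they then stand; what a row does not reach is not made up. A row lasts 1/10 s, in which the tool goes at most 50 mm and 8.59 degrees, less where a joint would pass 70% of its speed; a pose out of reach is approached as far as the arm can. A call with a number of a shift or a turn outside -1 to 1 is refused whole. A call with a gripper value outside its range is refused whole. The fingers move at their own pace and stop on an object; the grip force is fixed at half the most. Time passes only in rows, so rows that do not move let the fingers close. It gives the time, the measured TCP pose, the force, the opening and the grip force at its end, in the units of the state.
- state(): the state, without advancing time (a new reading comes with each control period).
- grab_frame(name): name is "side" or "top"; returns the picture (420x560x3 uint8, red, green, blue); there is no depth.
- get_calibration(name): a dict with "camera_matrix" (3x3 intrinsics, pixels), "pose" (4x4, takes a point from camera to world coordinates). Camera axes: x right, y up, looking along -z (the intrinsics and any distortion apply to the point x, -y, -z); pixel columns grow to the right and rows downward; lengths in m; the calibration is good to about 2 mm. A picture is of the moment at which its call begins. get_calibration takes no time and is no camera call.
- job_done(): hands the job in; it is judged then, once.
Trained networks look in the newest picture that a camera, given by its name, has taken for a name from the list of things; names that differ only in an ending like _2 or _b are one class to them, and where a whole thing is asked for, a point or a joint stands for the part that bears it (a point fixed in the world has none). Each returns a list of dicts, best first, with "score" (0 to 1); they miss things now and then, are a little off and sometimes report something else, mostly with a low value. They report only what shows in the picture. A call takes as long as a camera call. They do not tell look-alikes from the thing itself.
- recognise(camera, query): "point" ([x, y, z] in m, in world coordinates, good to about 4 mm: the middle of the surface that is visible of it).
- regions_of(camera, query): "pixels" (420x560 bool, what is visible of it).
The state is a dict: "time": time; "joint_pos": joint angles; "joint_vel": joint speeds; "joint_efforts": joint torques, N m; "tool_pos": TCP position; "tool_rot": TCP orientation; "contact_force": force on the tool from outside, world axes, zero at the start; "ft_torque": the same for the moment, N m; "gripper_width": opening from 0.0 (shut) to 1.0 (fully open); "grasp_force": force on a finger pad.
Only numpy, scipy, OpenCV 4.12 (cv2) and the standard library are available. Lean on these libraries where they do the work, as an engineer would, in place of code of your own. Each camera call takes 0.05 s, during which the arm holds its last target. There are 200 camera calls.

## Working session

There is one attempt and no reset: what is moved stays moved. The work goes in short steps, Python scripts to look and compute and a tool call to move; the robot and the scene stay as the last step left them, time stands still between calls to the robot, and variables do not carry over. Pictures are saved under pics/ and viewed, at most 13 in all, crops included, and the job is handed in when it is done.

Besides the shell and the picture viewer there is one more tool, called by a JSON object that holds its "op" and its "data". apply_moves: Moves the arm, as the interface text tells. Its arguments: {"type":"object","properties":{"targets":{"type":"array"}},"required":["targets"]}

```bash
ls; mkdir -p pics; cat > h.py <<'E'
import numpy as np,cv2
from plant import *
def px(cam,p):
    c=get_calibration(cam);K=np.array(c["camera_matrix"]);T=np.linalg.inv(np.array(c["pose"]))
    q=T[:3,:3]@np.array(p)+T[:3,3];q=q*[1,-1,-1];u=K@q;return u[:2]/u[2]
def ray(cam,uv,z):
    c=get_calibration(cam);K=np.array(c["camera_matrix"]);T=np.array(c["pose"])
    d=np.linalg.inv(K)@np.array([uv[0],uv[1],1.]);d=T[:3,:3]@(d*[1,-1,-1]);o=T[:3,3]
    return o+d*(z-o[2])/d[2]
E
python3 - <<'E'
from h import *
np.set_printoptions(precision=4,suppress=True)
a=grab_frame("side");b=grab_frame("top")
cv2.imwrite("pics/s0.png",cv2.resize(a,(784,588))[:,:,::-1]);cv2.imwrite("pics/t0.png",cv2.resize(b,(784,588))[:,:,::-1])
for cam in("top","side"):
    print(cam,get_calibration(cam))
    for n in["jig","tin","pin","stand","bar","top_plate","timer","pen","vials"]:
        for r in recognise(cam,n)[:3]:
            print(n,np.round(r["point"],3),round(r["score"],2),px(cam,r["point"]).round()*1.4)
print(state())
E
```

```text
pics
top {'camera_matrix': array([[437.4196,   0.    , 277.5771],
       [  0.    , 437.4196, 212.3735],
       [  0.    ,   0.    ,   1.    ]]), 'pose': array([[-0.0054,  0.991 , -0.1337,  0.417 ],
       [-0.9999, -0.0068, -0.0103, -0.031 ],
       [-0.0112,  0.1336,  0.991 ,  1.1973],
       [ 0.    ,  0.    ,  0.    ,  1.    ]])}
jig [0.597 0.038 0.019] 0.63 [359.8 287. ]
tin [0.564 0.128 0.047] 0.92 [310.8 302.4]
tin [0.594 0.034 0.016] 0.72 [361.2 288.4]
pin [ 0.445 -0.185  0.077] 0.49 [480.2 364. ]
stand [ 0.444 -0.178  0.048] 0.85 [474.6 365.4]
stand [0.597 0.036 0.021] 0.2 [361.2 287. ]
bar [0.651 0.006 0.138] 0.72 [373.8 246.4]
top_plate [0.649 0.005 0.144] 0.8 [373.8 246.4]
timer [0.439 0.36  0.025] 0.83 [190.4 369.6]
timer [0.596 0.035 0.017] 0.42 [361.2 287. ]
pen [ 0.478 -0.418  0.007] 0.61 [595.  347.2]
vials [0.654 0.328 0.025] 0.72 [211.4 259. ]
vials [ 0.446 -0.185  0.078] 0.67 [480.2 364. ]
side {'camera_matrix': array([[401.4353,   0.    , 278.941 ],
       [  0.    , 401.4353, 208.1733],
       [  0.    ,   0.    ,   1.    ]]), 'pose': array([[ 0.9707,  0.1346, -
[... 367 characters left out ...]
.2 379.4]
timer [0.44  0.357 0.02 ] 0.59 [305.2 218.4]
pen [ 0.476 -0.422  0.007] 0.49 [396.2 491.4]
pen [0.65  0.327 0.022] 0.22 [389.2 215.6]
vials [0.65  0.325 0.021] 0.51 [389.2 215.6]
{'time': 1.0, 'joint_pos': array([-1.328 ,  0.0527,  1.6129,  0.    ,  1.476 , -0.119 ]), 'joint_vel': array([ 0.0005, -0.0007,  0.0016, -0.0005, -0.0013,  0.    ]), 'joint_efforts': array([  0.0005, -39.3692, -37.0469,  -0.0001,   0.0005,  -0.    ]), 'tool_pos': array([ 0.2212, -0.5845,  0.2533]), 'tool_rot': array([0.    , 0.9837, 0.1799, 0.    ]), 'contact_force': array([-0.188 ,  1.1363, -1.293 ]), 'ft_torque': array([-0.0106, -0.0275, -0.026 ]), 'grasp_force': 0.0, 'gripper_width': 0.9989023899077235}
```

View pics/t0.png

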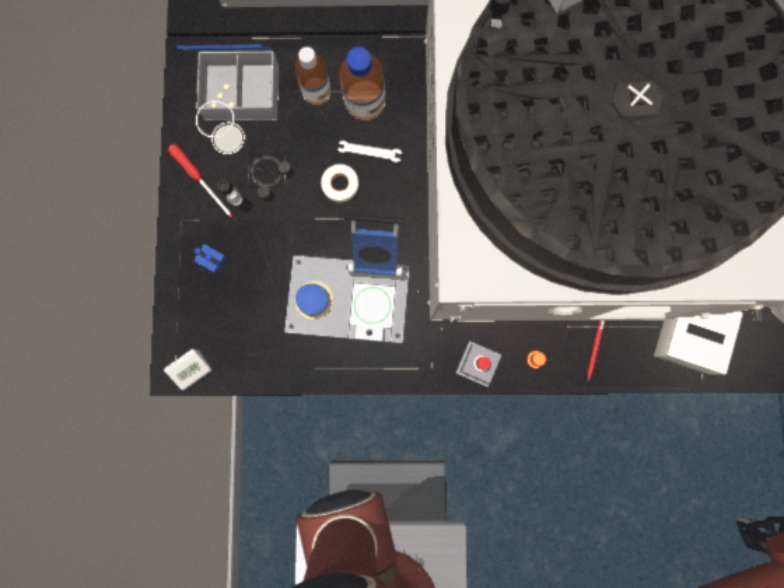

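View pics/s0.png

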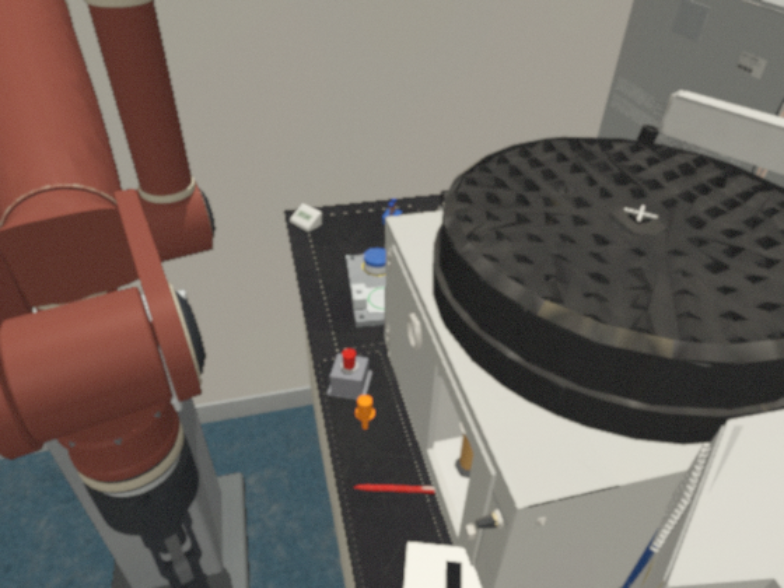

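Top picture (1.4x scale): tin (313,300) on the yellow ring, green ring (373,305), blue plate leaning back (375,250). Pin candidates are red (484,364), standing in the grey stand, and orange (537,359), with no stand. The red one fits the description; I'll confirm it in a crop. A tall instrument stands right of x≈435.

```bash
python3 - <<'E'
from h import *
np.set_printoptions(precision=4,suppress=True)
b=grab_frame("top");hsv=cv2.cvtColor(b,cv2.COLOR_RGB2HSV)
cr=b[150:285,195:395];cv2.imwrite("pics/t1.png",cv2.resize(cr,(800,540),interpolation=cv2.INTER_CUBIC)[:,:,::-1])
def cen(m,z,nm):
    n,l,s,c=cv2.connectedComponentsWithStats(m.astype(np.uint8))
    for i in range(1,n):
        if s[i,4]>15: print(nm,s[i],c[i],ray("top",c[i]+0,z))
H,S,V=[hsv[...,i].astype(int) for i in range(3)]
box=np.zeros(H.shape,bool);box[150:285,195:420]=1
g=box&(H>45)&(H<85)&(S>40);cen(g,.016,"green")
ys,xs=np.nonzero(g);(cx,cy),r,_=cv2.fitEllipse(np.c_[xs,ys].astype(np.float32)) if len(xs)>5 else((0,0),0,0);print("ell",cx,cy,r,ray("top",(cx,cy),.016))
cen(box&(H>100)&(H<130)&(S>120),.046,"blue")
cen(box&((H<6)|(H>174))&(S>150)&(V>90),.079,"red")
cen(box&(H>=6)&(H<20)&(S>150)&(V>120),.04,"orange")
for n in("jig","stand","tin"):
    R=regions_of("top",n)
    if R:
        m=R[0]["pixels"].astype(np.uint8);r=cv2.minAreaRect(np.argwhere(m)[:,::-1].astype(np.float32));z={"jig":.016,"stand":.045,"tin":.03}[n]
        print(n,R[0]["score"],m.sum(),[ray("top",p,z)[:2] for p in cv2.boxPoints(r)],ray("top",r[0],z))
E
```

```text
ell 265.5600280761719 217.63064575195312 (25.312978744506836, 25.654102325439453) [0.5621 0.0141 0.016 ]
blue [252 164  29   9 128] [266.1875 166.9766] [0.6959 0.011  0.046 ]
blue [254 190  28   6  63] [267.4444 192.8571] [0.6251 0.0078 0.046 ]
blue [212 203  21  22 354] [222.2994 213.2712] [0.5709 0.128  0.046 ]
red [341 255   9   9  61] [345.2459 258.8852] [ 0.4475 -0.1905  0.079 ]
orange [377 250  13  13 133] [382.6541 256.1654] [ 0.4551 -0.2944  0.04  ]
jig 0.96 5236 [array([0.5086, 0.1844]), array([0.7551, 0.1672]), array([ 0.7321, -0.0674]), array([ 0.4873, -0.0441])] [0.6191 0.0599 0.016 ]
stand 0.84 478 [array([ 0.4298, -0.1415]), array([ 0.4888, -0.1682]), array([ 0.4626, -0.2279]), array([ 0.4039, -0.2009])] [ 0.4461 -0.1847  0.045 ]
tin 0.83 442 [array([0.5727, 0.1729]), array([0.6148, 0.1315]), array([0.5694, 0.0865]), array([0.5278, 0.1278])] [0.5711 0.1296 0.03  ]
```

View pics/t1.png

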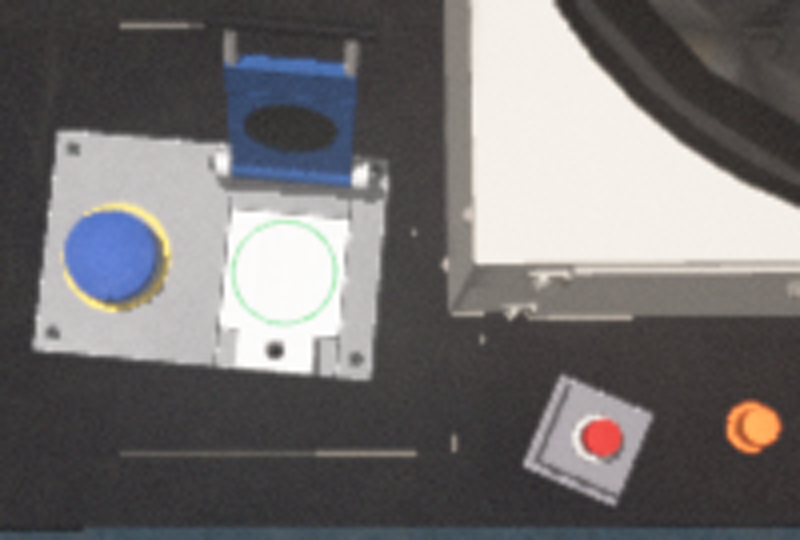

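The crop confirms it: the red handle at crop (602,438) stands in the grey stand, and the orange look-alike at (753,427) stands free. Tin at crop (112,255), green ring (284,273), post hole (275,350), base corners (58,130), (388,160), (371,380), (33,350).

```bash
python3 - <<'E'
from h import *
from scipy.optimize import least_squares
np.set_printoptions(precision=4,suppress=True)
f=lambda c:np.array([(c[0]+.5)/4-.5+195,(c[1]+.5)/4-.5+150])
obs=[((85,165,16),(58,130)),((85,-65,16),(388,160)),((-68,-65,16),(371,380)),((-68,165,16),(33,350)),((0,0,16),(284,273)),((0,0,16),(284,273)),((-55,0,40),(275,350))]
def W(p,q):
    c,s=np.cos(p[2]),np.sin(p[2]);x,y,z=np.array(q)/1e3
    return np.array([p[0]+c*x-s*y,p[1]+s*x+c*y,z])
fun=lambda p:np.concatenate([px("top",W(p,q))-f(c) for q,c in obs])
r=least_squares(fun,[.56,.014,0]);p=r.x;print("jig",p,"res",r.fun.reshape(-1,2))
c,s=np.cos(p[2]),np.sin(p[2])
t=ray("top",(222.3,213.27),.029);d=t[:2]-p[:2];print("tin",t,"in jig",c*d[0]+s*d[1],-s*d[0]+c*d[1])
print("pin top",ray("top",(345.25,258.89),.078),"collar",ray("top",f((597,437)),.048))
for cc in [(562,375),(653,411),(615,506),(540,477)]:print(ray("top",f(cc),.045))
b=ray("top",f((452,315)),0);print("instr base",b)
for z in(.05,.1,.15,.2,.25,.3):print(z,(px("top",[b[0],b[1],z])-[195,150])*4)
# plate angle
for a in(1.6,1.75,1.9,2.05):
    print(a,[((px("top",W(p,(65-1000*l*np.cos(a),y,47+1000*l*np.sin(a))))-[195,150])*4).round() for l,y in((.133,40),(.133,-40),(.175,36),(.175,-36))])
# side view check: pin
for r in regions_of("side","tin")[:1]+regions_of("side","stand")[:1]: print(r["score"],np.argwhere(r["pixels"]).mean(0)[::-1])
grab_frame("side")
print(px("side",[*t[:2],.03]),px("side",[.4465,-.19,.045]),px("side",[.4465,-.19,.079]))
E
```

```text
jig [ 0.5616  0.0139 -0.0951] res [[-0.2035 -0.0525]
 [ 0.4794 -0.368 ]
 [-0.1027  0.2278]
 [-0.1825  0.1727]
 [ 0.0137 -0.0593]
 [ 0.0137 -0.0593]
 [-0.016   0.1115]]
tin [0.5732 0.1303 0.029 ] in jig 0.00044343276929851433 0.11703690262901859
pin top [ 0.4475 -0.1907  0.078 ] collar [ 0.4484 -0.1914  0.048 ]
[ 0.4891 -0.1699  0.045 ]
[ 0.4652 -0.2289  0.045 ]
[ 0.4038 -0.2023  0.045 ]
[ 0.4227 -0.154   0.045 ]
instr base [ 0.5336 -0.1008  0.    ]
0.05 [454.8226 306.1053]
0.1 [459.5339 298.0458]
0.15 [464.6886 289.2275]
0.2 [470.3526 279.5382]
0.25 [476.6051 268.842 ]
0.3 [483.543  256.9733]
1.6 [array([216., 117.]), array([350., 129.]), array([217., 100.]), array([343., 111.])]
1.75 [array([219.,  85.]), array([353.,  97.]), array([222.,  57.]), array([347.,  67.])]
1.9 [array([223.,  56.]), array([356.,  67.]), array([227.,  17.]), array([351.,  27.])]
2.05 [array([227.,  30.]), array([358.,  41.]), array([232., -18.]), array([355.,  -8.])]
0.8 [267.0973 186.1673]
0.89 [248.6411 271.1786]
[269.6335 186.1397] [248.4131 261.9212] [248.0369 252.1565]
```

{"op": "apply_moves", "data": {"targets": [{"translation": [0, 0, 0], "twist": 1, "hand": 1}, {"translation": [0, 0, 0], "twist": 1, "hand": 1}, {"translation": [0, 0, 0], "twist": 1, "hand": 1}, {"translation": [0, 0, 0], "twist": 1, "hand": 1}, {"translation": [0, 0, 0], "twist": 0.57, "hand": 1}]}}

```text
time: 1.85
tool_pos: [0.2212, -0.5845, 0.2533]
tool_rot: [0.0, 0.999, -0.049, -0.0]
contact_force: [-0.4, 0.0, 0.9]
gripper_width: 0.999
grasp_force: 0.0
```

{"op": "apply_moves", "data": {"targets": [{"translation": [0.165, -0.41, 0], "twist": 0, "hand": 1}, {"translation": [0.165, -0.41, 0], "twist": 0, "hand": 1}, {"translation": [0.165, -0.41, 0], "twist": 0, "hand": 1}, {"translation": [0.165, -0.41, 0], "twist": 0, "hand": 1}, {"translation": [0.165, -0.41, 0], "twist": 0, "hand": 1}, {"translation": [0.165, -0.41, 0], "twist": 0, "hand": 1}, {"translation": [0.165, -0.41, 0], "twist": 0, "hand": 1}, {"translation": [0.165, -0.41, 0], "twist": 0, "hand": 1}]}}

```text
time: 2.65
tool_pos: [0.3843, -0.2689, 0.2536]
tool_rot: [0.0, 0.999, -0.048, 0.0]
contact_force: [0.7, 0.2, -0.9]
gripper_width: 1.0
grasp_force: 0.0
```

{"op": "apply_moves", "data": {"targets": [{"translation": [0.05, -0.4, 0], "twist": 0, "hand": 1}, {"translation": [0.05, -0.4, 0], "twist": 0, "hand": 1}, {"translation": [0.05, -0.4, 0], "twist": 0, "hand": 1}, {"translation": [0.05, -0.4, 0], "twist": 0, "hand": 1}, {"translation": [0.05, -0.4, 0], "twist": 0, "hand": 1}, {"translation": [0.05, -0.4, 0], "twist": 0, "hand": 1}, {"translation": [0.05, -0.4, 0], "twist": 0, "hand": 1}, {"translation": [0.05, -0.4, 0], "twist": 0, "hand": 1}]}}

```text
time: 3.45
tool_pos: [0.4541, 0.0459, 0.2536]
tool_rot: [0.0, 0.999, -0.048, 0.001]
contact_force: [0.1, -0.6, -0.3]
gripper_width: 1.002
grasp_force: 0.0
```

```bash
cat >> h.py <<'E'
J=np.array([.5616,.0139,-.0951])
def tcp():
    s=state();d=s["tool_pos"][:2]-J[:2];c,n=np.cos(J[2]),np.sin(J[2]);q=s["tool_rot"]
    psi=2*np.arctan2(q[2],q[1])
    print("t %.2f"%s["time"],"jig mm",np.round([1e3*(c*d[0]+n*d[1]),1e3*(-n*d[0]+c*d[1]),1e3*s["tool_pos"][2]],1),"yaw-J %.4f"%(psi-J[2]),"q",q.round(4),"j",s["joint_pos"].round(2),"F",s["contact_force"].round(1),"w %.3f g %.1f"%(s["gripper_width"],s["grasp_force"]))
E
python3 -c "from h import *;tcp()"
```

```text
t 3.45 jig mm [-110.    21.7  253.6] yaw-J 0.0000 q [ 0.000e+00  9.989e-01 -4.750e-02  5.000e-04] j [-0.06 -0.37  1.99 -0.    1.52  1.6 ] F [ 0.1 -0.6 -0.3] w 1.002 g 0.0
```

{"op": "apply_moves", "data": {"targets": [{"translation": [0.365, -0.313, 0], "twist": 0, "hand": 1}, {"translation": [0.365, -0.313, 0], "twist": 0, "hand": 1}, {"translation": [0.365, -0.313, 0], "twist": 0, "hand": 1}, {"translation": [0, 0, 0.4], "twist": 0, "hand": 1}, {"translation": [0, 0, 0.4], "twist": 0, "hand": 1}, {"translation": [0, 0, 0.4], "twist": 0, "hand": 1}, {"translation": [0, 0, 0.2], "twist": 0, "hand": 1}, {"translation": [0, 0, 0], "twist": 0, "hand": 1}]}}

```text
time: 4.25
tool_pos: [0.569, 0.127, 0.1088]
tool_rot: [0.001, 0.999, -0.048, -0.004]
contact_force: [-0.9, 0.5, -0.6]
gripper_width: 0.999
grasp_force: 0.0
```

```bash
python3 - <<'E'
from h import *
tcp();b=grab_frame("top");a=grab_frame("side")
im=np.hstack([cv2.resize(x,(400,400),interpolation=cv2.INTER_CUBIC) for x in(b[170:270,190:290],a[150:250,220:320])])
cv2.imwrite("pics/c2.png",im[:,:,::-1])
E
```

```text
t 4.25 jig mm [ -3.4 113.3 108.8] yaw-J -0.0001 q [ 6.000e-04  9.989e-01 -4.760e-02 -4.100e-03] j [ 0.09  0.09  1.82 -0.    1.23  1.76] F [-0.9  0.5 -0.6] w 0.999 g 0.0
```

View pics/c2.png

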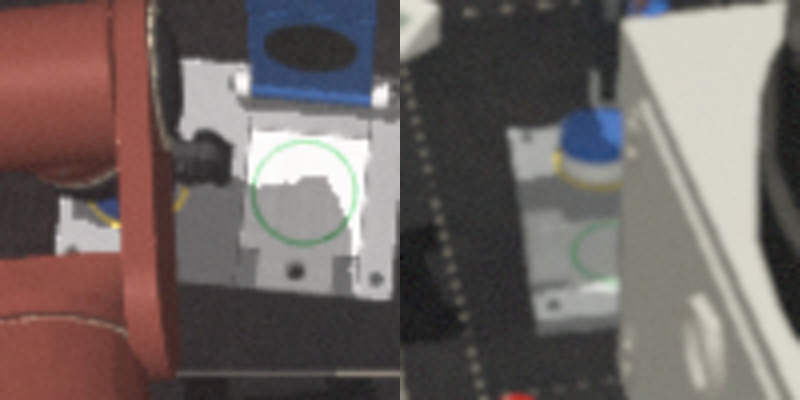

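Top crop shows the arm over the tin; the side crop shows the tin on the yellow ring (590,140), standing clear under the open fingers. Descend.

{"op": "apply_moves", "data": {"targets": [{"translation": [0, 0, 0], "twist": 0, "hand": 1}, {"translation": [0, 0, 0.3], "twist": 0, "hand": 1}, {"translation": [0, 0, 0.2], "twist": 0, "hand": 1}, {"translation": [0, 0, 0.1], "twist": 0, "hand": 1}, {"translation": [0, 0, 0], "twist": 0, "hand": 1}, {"translation": [0, 0, 0], "twist": 0, "hand": 1}]}}

```text
time: 4.95
tool_pos: [0.5731, 0.1274, 0.0549]
tool_rot: [-0.0, 0.999, -0.048, 0.001]
contact_force: [0.3, -0.6, 0.3]
gripper_width: 1.0
grasp_force: 0.0
```

```bash
python3 -c "from h import *;tcp()"
```

```text
t 4.95 jig mm [  0.7 114.1  54.9] yaw-J -0.0001 q [-2.000e-04  9.989e-01 -4.760e-02  1.200e-03] j [0.09 0.17 1.84 0.   1.13 1.76] F [ 0.3 -0.6  0.3] w 1.000 g 0.0
```

{"op": "apply_moves", "data": {"targets": [{"translation": [-0.01, -0.01, 0.11], "twist": 0, "hand": 1}, {"translation": [0, 0, 0], "twist": 0, "hand": 0.85}, {"translation": [0, 0, 0], "twist": 0, "hand": 0.78}, {"translation": [0, 0, 0], "twist": 0, "hand": 0.74}, {"translation": [0, 0, 0], "twist": 0, "hand": 0.7}, {"translation": [0, 0, 0], "twist": 0, "hand": 0.68}]}}

```text
time: 5.55
tool_pos: [0.5718, 0.1284, 0.0432]
tool_rot: [-0.0, 0.999, -0.048, 0.001]
contact_force: [-0.7, 1.0, 3.3]
gripper_width: 0.702
grasp_force: 64.3
```

```bash
python3 -c "from h import *;tcp()"
```

```text
t 5.55 jig mm [ -0.7 115.   43.2] yaw-J -0.0001 q [-1.000e-04  9.989e-01 -4.760e-02  8.000e-04] j [0.09 0.18 1.85 0.   1.11 1.76] F [-0.7  1.   3.3] w 0.702 g 64.3
```

{"op": "apply_moves", "data": {"targets": [{"translation": [0.01, 0.08, 0], "twist": 0, "hand": 0.68}, {"translation": [0, 0.14, 0], "twist": 0, "hand": 0.68}, {"translation": [0, 0.18, 0], "twist": 0, "hand": 0.68}, {"translation": [0, 0.2, 0], "twist": 0, "hand": 0.68}, {"translation": [0, 0.2, 0], "twist": 0, "hand": 0.68}, {"translation": [0, 0.18, 0], "twist": 0, "hand": 0.68}, {"translation": [0, 0.12, 0], "twist": 0, "hand": 0.68}, {"translation": [0, 0.05, 0], "twist": 0, "hand": 0.68}]}}

```text
time: 6.35
tool_pos: [0.5609, 0.0124, 0.0423]
tool_rot: [-0.0, 0.999, -0.048, 0.0]
contact_force: [-0.2, 3.3, 3.3]
gripper_width: 0.708
grasp_force: 64.6
```

{"op": "apply_moves", "data": {"targets": [{"translation": [0, 0, 0], "twist": 0, "hand": 0.68}, {"translation": [0, 0, 0], "twist": 0, "hand": 0.68}]}}

```text
time: 6.55
tool_pos: [0.561, 0.013, 0.0423]
tool_rot: [0.001, 0.999, -0.047, -0.0]
contact_force: [-0.4, -3.0, 3.7]
gripper_width: 0.703
grasp_force: 64.6
```

```bash
python3 -c "from h import *;tcp()"
```

```text
t 6.55 jig mm [-0.5 -1.  42.3] yaw-J 0.0002 q [ 9.000e-04  9.989e-01 -4.740e-02 -1.000e-04] j [-0.11  0.13  1.91 -0.    1.1   1.56] F [-0.4 -3.   3.7] w 0.703 g 64.6
```

{"op": "apply_moves", "data": {"targets": [{"translation": [0.005, -0.01, 0], "twist": 0, "hand": 0.68}, {"translation": [0, 0, 0], "twist": 0, "hand": 0.74}, {"translation": [0, 0, 0], "twist": 0, "hand": 0.85}, {"translation": [0, 0, 0], "twist": 0, "hand": 1}, {"translation": [0, 0, -0.2], "twist": 0, "hand": 1}, {"translation": [0, 0, -0.45], "twist": 0, "hand": 1}, {"translation": [0, 0, -0.45], "twist": 0, "hand": 1}, {"translation": [0, 0, -0.45], "twist": 0, "hand": 1}]}}

```text
time: 7.35
tool_pos: [0.5611, 0.0152, 0.1982]
tool_rot: [-0.0, 0.999, -0.047, -0.001]
contact_force: [0.5, 0.4, 0.3]
gripper_width: 0.998
grasp_force: 0.0
```

{"op": "apply_moves", "data": {"targets": [{"translation": [-0.3, 0.25, -0.45], "twist": 0, "hand": 1}, {"translation": [-0.35, 0.4, 0], "twist": 0, "hand": 1}, {"translation": [-0.35, 0.4, 0], "twist": 0, "hand": 1}, {"translation": [-0.3, 0.4, 0], "twist": 0, "hand": 1}, {"translation": [0, 0.4, 0], "twist": 0, "hand": 1}]}}

```text
time: 7.85
tool_pos: [0.4217, -0.1492, 0.2344]
tool_rot: [-0.0, 0.999, -0.047, -0.0]
contact_force: [2.0, -0.5, 0.2]
gripper_width: 1.0
grasp_force: 0.0
```

```bash
python3 - <<'E'
from h import *
tcp();b=grab_frame("top");hsv=cv2.cvtColor(b,cv2.COLOR_RGB2HSV)
cv2.imwrite("pics/c3.png",cv2.resize(b[150:275,195:395],(800,500),interpolation=cv2.INTER_CUBIC)[:,:,::-1])
H,S,V=[hsv[...,i].astype(int) for i in range(3)]
m=(H>100)&(H<130)&(S>120);m[:200]=0;m[250:]=0;m[:,:235]=0;m[:,300:]=0
n,l,s,c=cv2.connectedComponentsWithStats(m.astype(np.uint8));i=1+s[1:,4].argmax();q=ray("top",c[i],.046);print(s[i],c[i],q,"ideal",px("top",[*J[:2],.046]))
d=q[:2]-J[:2];cc,n=np.cos(J[2]),np.sin(J[2]);print("jig",cc*d[0]+n*d[1],-n*d[0]+cc*d[1])
E
```

```text
t 7.85 jig mm [-123.8 -175.6  234.4] yaw-J 0.0005 q [-2.000e-04  9.989e-01 -4.730e-02 -1.000e-04] j [-0.51 -0.38  2.03  0.    1.5   1.16] F [ 2.  -0.5  0.2] w 1.000 g 0.0
[255 206  21  22 364] [265.22802198 216.44230769] [0.56162682 0.01382284 0.046     ] ideal [265.1989714 216.452533 ]
jig 3.4027440080713e-05 -7.426157180914772e-05
```

View pics/c3.png

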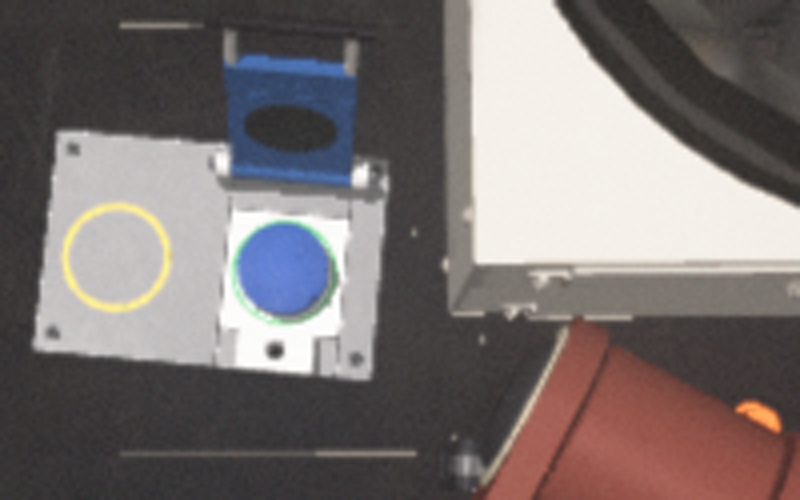

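The picture shows the tin centred on the green ring at crop (284,272), within 0.1 mm by measurement. The plate is still back, with the bar at crop (290,31), so the angle is about 1.87. Next: turn 90°.

{"op": "apply_moves", "data": {"targets": [{"translation": [0, 0, -0.3], "twist": -1, "hand": 0.6}, {"translation": [0, 0, -0.3], "twist": -1, "hand": 0.6}, {"translation": [0, 0, 0], "twist": -1, "hand": 0.6}, {"translation": [0, 0, 0], "twist": -1, "hand": 0.6}, {"translation": [0, 0, 0], "twist": -1, "hand": 0.6}, {"translation": [0, 0, 0], "twist": -1, "hand": 0.6}, {"translation": [0, 0, 0], "twist": -1, "hand": 0.6}, {"translation": [0, 0, 0], "twist": -1, "hand": 0.6}]}}

```text
time: 8.7
tool_pos: [0.4246, -0.1487, 0.2946]
tool_rot: [-0.0, 0.938, 0.347, -0.0]
contact_force: [-0.4, 0.4, 0.4]
gripper_width: 0.602
grasp_force: 0.0
```

{"op": "apply_moves", "data": {"targets": [{"translation": [0, 0, 0], "twist": -1, "hand": 0.6}, {"translation": [0, 0, 0], "twist": -1, "hand": 0.6}, {"translation": [0, 0, 0], "twist": -1, "hand": 0.6}, {"translation": [0, 0, 0], "twist": -1, "hand": 0.6}, {"translation": [0, 0, 0], "twist": -1, "hand": 0.6}, {"translation": [0, 0, 0], "twist": -1, "hand": 0.6}, {"translation": [0, 0, 0], "twist": -1, "hand": 0.6}, {"translation": [0, 0, 0], "twist": -0.71, "hand": 0.6}]}}

```text
time: 9.5
tool_pos: [0.4246, -0.1487, 0.2946]
tool_rot: [-0.0, 0.739, 0.674, 0.0]
contact_force: [0.3, 0.1, 0.1]
gripper_width: 0.604
grasp_force: 0.0
```

```bash
python3 -c "from h import *;tcp()"
```

```text
t 9.50 jig mm [-120.9 -174.9  294.6] yaw-J 1.5748 q [-5.000e-04  7.386e-01  6.742e-01  0.000e+00] j [-0.5  -0.41  1.95  0.    1.6  -0.41] F [0.3 0.1 0.1] w 0.604 g 0.0
```

{"op": "apply_moves", "data": {"targets": [{"translation": [0.25, 0, 0], "twist": 0.04, "hand": 0.6}, {"translation": [0.4, 0, 0], "twist": 0, "hand": 0.6}, {"translation": [0.4, 0, 0], "twist": 0, "hand": 0.6}, {"translation": [0.4, 0.2, 0], "twist": 0, "hand": 0.6}, {"translation": [0.3, 0.4, 0], "twist": 0, "hand": 0.6}, {"translation": [0, 0.4, 0], "twist": 0, "hand": 0.6}, {"translation": [0, 0.4, 0], "twist": 0, "hand": 0.6}, {"translation": [0, 0.4, 0], "twist": 0, "hand": 0.6}]}}

```text
time: 10.3
tool_pos: [0.6223, 0.0083, 0.2943]
tool_rot: [-0.0, 0.741, 0.672, -0.0]
contact_force: [1.2, -0.3, 0.2]
gripper_width: 0.598
grasp_force: 0.0
```

{"op": "apply_moves", "data": {"targets": [{"translation": [0, 0.35, 0], "twist": 0, "hand": 0.6}, {"translation": [0, 0.22, 0], "twist": 0, "hand": 0.6}, {"translation": [0, 0, 0], "twist": 0, "hand": 0.6}, {"translation": [0, 0, 0.2], "twist": 0, "hand": 0.6}, {"translation": [0, 0, 0.2], "twist": 0, "hand": 0.6}, {"translation": [0, 0, 0], "twist": 0, "hand": 0.6}, {"translation": [0, 0, 0], "twist": 0, "hand": 0.6}]}}

```text
time: 11.0
tool_pos: [0.6767, 0.0019, 0.2548]
tool_rot: [-0.001, 0.741, 0.671, -0.0]
contact_force: [0.3, 0.0, 0.7]
gripper_width: 0.602
grasp_force: 0.0
```

```bash
python3 - <<'E'
from h import *
tcp();b=grab_frame("top");a=grab_frame("side")
im=np.hstack([cv2.resize(x,(400,400),interpolation=cv2.INTER_CUBIC) for x in(b[110:210,210:310],a[110:210,220:320])])
cv2.imwrite("pics/c4.png",im[:,:,::-1])
for c in("top","side"):
    for r in recognise(c,"bar")[:2]:print(c,r["point"],r["score"])
E
```

```text
t 11.00 jig mm [115.7  -1.  254.8] yaw-J 1.5672 q [-6.000e-04  7.411e-01  6.714e-01 -4.000e-04] j [-0.11  0.17  1.48  0.    1.49 -0.01] F [0.3 0.  0.7] w 0.602 g 0.0
top [0.6731, 0.0355, 0.2061] 0.62
side [0.4432, -0.2085, 0.0358] 0.24
```

View pics/c4.png

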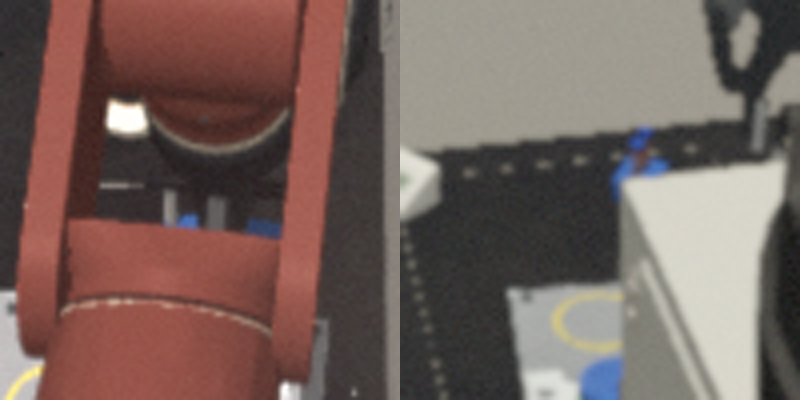

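The arm occludes most of the bar. The top view shows the plate arm at (170,205) and a finger at (215,210). The network's bar point (height 0.206) agrees with my geometry, so I'll descend and close.

{"op": "apply_moves", "data": {"targets": [{"translation": [0, 0, 0.15], "twist": 0, "hand": 0.6}, {"translation": [0, 0, 0.15], "twist": 0, "hand": 0.6}, {"translation": [0, 0, 0.08], "twist": 0, "hand": 0.6}, {"translation": [0, 0, 0], "twist": 0, "hand": 0.45}, {"translation": [0, 0, 0], "twist": 0, "hand": 0.35}]}}

```text
time: 11.7
tool_pos: [0.6773, 0.0015, 0.2162]
tool_rot: [-0.0, 0.741, 0.671, -0.0]
contact_force: [-0.5, 0.2, 0.5]
gripper_width: 0.353
grasp_force: 0.0
```

{"op": "apply_moves", "data": {"targets": [{"translation": [0, 0, 0], "twist": 0, "hand": 0.25}, {"translation": [0, 0, 0], "twist": 0, "hand": 0.15}, {"translation": [0, 0, 0], "twist": 0, "hand": 0.08}, {"translation": [0, 0, 0], "twist": 0, "hand": 0.05}]}}

```text
time: 12.1
tool_pos: [0.6782, 0.0014, 0.2183]
tool_rot: [0.001, 0.741, 0.671, 0.001]
contact_force: [1.2, -0.6, 1.5]
gripper_width: 0.092
grasp_force: 58.5
```

```bash
python3 -c "from h import *;tcp()"
```

```text
t 12.10 jig mm [117.3  -1.4 218.3] yaw-J 1.5669 q [0.0009 0.7412 0.6712 0.0008] j [-0.11  0.2   1.52 -0.    1.43 -0.01] F [ 1.2 -0.6  1.5] w 0.092 g 58.5
```

```bash
python3 - <<'E'
import numpy as np
a=1.872+np.r_[0,-.05,-.15,-.27,-.39+0*0,np.arange(-.51,-1.86,-.12)]
a=np.r_[a[a>0.02],0.0]
P=np.c_[-175*np.cos(a),175*np.sin(a)];c=np.zeros(2)
for i in range(1,len(a)):
    d=np.round((P[i]-P[0]-c)/100,3);c+=d*100;print(i,round(a[i],3),d[0],-d[1])
E
```

```text
1 1.822 -0.084 -0.024
2 1.722 -0.172 -0.035
3 1.602 -0.209 -0.019
4 1.482 -0.209 0.006
5 1.362 -0.208 0.031
6 1.242 -0.202 0.056
7 1.122 -0.194 0.08
8 1.002 -0.184 0.102
9 0.882 -0.169 0.123
10 0.762 -0.154 0.143
11 0.642 -0.136 0.16
12 0.522 -0.115 0.176
13 0.402 -0.094 0.188
14 0.282 -0.07 0.197
15 0.162 -0.046 0.205
16 0.042 -0.022 0.209
17 0.0 -0.001 0.073
```

{"op": "apply_moves", "data": {"targets": [{"translation": [0, -0.08, -0.02], "twist": 0, "hand": 0.05}, {"translation": [0, -0.17, -0.04], "twist": 0, "hand": 0.05}, {"translation": [0, -0.21, -0.02], "twist": 0, "hand": 0.05}, {"translation": [0, -0.21, 0.01], "twist": 0, "hand": 0.05}, {"translation": [0, -0.21, 0.03], "twist": 0, "hand": 0.05}]}}

```text
time: 12.6
tool_pos: [0.5906, 0.01, 0.2242]
tool_rot: [0.003, 0.741, 0.671, 0.002]
contact_force: [0.4, -0.3, 4.0]
gripper_width: 0.09
grasp_force: 58.6
```

```bash
python3 -c "from h import *;tcp()"
```

```text
t 12.60 jig mm [ 29.3  -1.2 224.2] yaw-J 1.5669 q [0.0026 0.7412 0.6713 0.002 ] j [-0.11 -0.01  1.73 -0.    1.42 -0.01] F [ 0.4 -0.3  4. ] w 0.090 g 58.6
```

{"op": "apply_moves", "data": {"targets": [{"translation": [0, -0.2, 0.06], "twist": 0, "hand": 0.05}, {"translation": [0, -0.19, 0.08], "twist": 0, "hand": 0.05}, {"translation": [0, -0.18, 0.1], "twist": 0, "hand": 0.05}, {"translation": [0, -0.17, 0.12], "twist": 0, "hand": 0.05}, {"translation": [0, -0.15, 0.14], "twist": 0, "hand": 0.05}, {"translation": [0, -0.14, 0.16], "twist": 0, "hand": 0.05}, {"translation": [0, -0.12, 0.18], "twist": 0, "hand": 0.05}, {"translation": [0, 0, 0], "twist": 0, "hand": 0.05}]}}

```text
time: 13.4
tool_pos: [0.4741, 0.0214, 0.1345]
tool_rot: [0.001, 0.741, 0.671, 0.0]
contact_force: [6.3, -1.7, -3.6]
gripper_width: 0.092
grasp_force: 62.7
```

```bash
python3 -c "from h import *;tcp()"
```

```text
t 13.40 jig mm [-87.8  -0.9 134.5] yaw-J 1.5670 q [8.000e-04 7.412e-01 6.713e-01 1.000e-04] j [-0.11 -0.21  2.07 -0.    1.29 -0.01] F [ 6.3 -1.7 -3.6] w 0.092 g 62.7
```

{"op": "apply_moves", "data": {"targets": [{"translation": [0, -0.1, 0.185], "twist": 0, "hand": 0.05}, {"translation": [0, -0.065, 0.2], "twist": 0, "hand": 0.05}, {"translation": [0, -0.04, 0.2], "twist": 0, "hand": 0.05}, {"translation": [0, -0.015, 0.12], "twist": 0, "hand": 0.05}, {"translation": [0, 0, 0.1], "twist": 0, "hand": 0.05}, {"translation": [0, 0, 0.04], "twist": 0, "hand": 0.05}, {"translation": [0, 0, 0], "twist": 0, "hand": 0.05}]}}

```text
time: 14.1
tool_pos: [0.4529, 0.0235, 0.0522]
tool_rot: [-0.001, 0.741, 0.671, -0.001]
contact_force: [-1.8, -3.6, 3.5]
gripper_width: 0.089
grasp_force: 64.6
```

```bash
python3 -c "from h import *;tcp()"
```

```text
t 14.10 jig mm [-109.1   -0.7   52.2] yaw-J 1.5670 q [-7.000e-04  7.412e-01  6.713e-01 -1.100e-03] j [-0.11 -0.14  2.16 -0.    1.13 -0.01] F [-1.8 -3.6  3.5] w 0.089 g 64.6
```

{"op": "apply_moves", "data": {"targets": [{"translation": [0, 0, 0.02], "twist": 0, "hand": 0.05}, {"translation": [0, 0, 0.02], "twist": 0, "hand": 0.05}, {"translation": [0, 0, 0], "twist": 0, "hand": 0.05}]}}

```text
time: 14.4
tool_pos: [0.453, 0.0235, 0.0495]
tool_rot: [-0.001, 0.741, 0.671, -0.001]
contact_force: [-7.1, -3.6, 10.9]
gripper_width: 0.093
grasp_force: 65.5
```

```bash
python3 -c "from h import *;tcp()"
```

```text
t 14.40 jig mm [-109.1   -0.7   49.5] yaw-J 1.5673 q [-0.001   0.7411  0.6714 -0.0015] j [-0.11 -0.14  2.16 -0.    1.12 -0.01] F [-7.1 -3.6 10.9] w 0.093 g 65.5
```

{"op": "apply_moves", "data": {"targets": [{"translation": [0, 0, 0], "twist": 0, "hand": 0.2}, {"translation": [0, 0, 0], "twist": 0, "hand": 0.35}, {"translation": [0, 0, -0.2], "twist": 0, "hand": 0.35}, {"translation": [0, 0, -0.4], "twist": 0, "hand": 0.4}, {"translation": [0, 0, -0.4], "twist": 0, "hand": 0.5}, {"translation": [0, 0, -0.4], "twist": 0, "hand": 0.6}, {"translation": [-0.3, 0, -0.2], "twist": 0, "hand": 0.6}, {"translation": [-0.4, 0, 0], "twist": 0, "hand": 0.6}]}}

```text
time: 15.2
tool_pos: [0.4489, -0.0458, 0.2132]
tool_rot: [0.003, 0.74, 0.673, 0.003]
contact_force: [0.2, 0.2, -0.1]
gripper_width: 0.6
grasp_force: 0.0
```

{"op": "apply_moves", "data": {"targets": [{"translation": [-0.4, 0.05, 0], "twist": 0, "hand": 0.6}, {"translation": [-0.4, 0.05, 0], "twist": 0, "hand": 0.6}, {"translation": [-0.4, 0.05, 0], "twist": 0, "hand": 0.6}, {"translation": [-0.2, 0, 0], "twist": 0, "hand": 0.6}, {"translation": [0, 0, 0], "twist": 0, "hand": 0.6}, {"translation": [0, 0, 0], "twist": 0, "hand": 0.6}]}}

```text
time: 15.8
tool_pos: [0.4477, -0.1863, 0.2081]
tool_rot: [-0.001, 0.741, 0.671, 0.0]
contact_force: [0.0, 0.4, -0.7]
gripper_width: 0.598
grasp_force: 0.0
```

```bash
python3 - <<'E'
from h import *
tcp();b=grab_frame("top")
cv2.imwrite("pics/c5.png",cv2.resize(b[150:275,195:395],(800,500),interpolation=cv2.INTER_CUBIC)[:,:,::-1])
E
```

```text
t 15.80 jig mm [ -94.4 -210.1  208.1] yaw-J 1.5661 q [-6.000e-04  7.415e-01  6.710e-01  3.000e-04] j [-0.55 -0.26  1.98  0.    1.42 -0.45] F [ 0.   0.4 -0.7] w 0.598 g 0.0
```

View pics/c5.png

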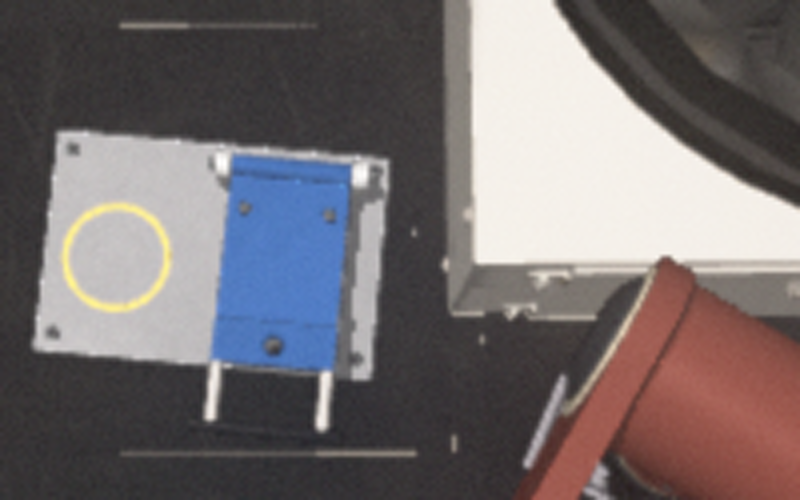

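The plate lies down over the tin; the hole is visible at crop (273,345) and the bar at (265,430). Now the pin.

{"op": "apply_moves", "data": {"targets": [{"translation": [-0.044, 0, 0], "twist": 0, "hand": 0.6}, {"translation": [0, 0, 0.4], "twist": 0, "hand": 0.6}, {"translation": [0, 0, 0.35], "twist": 0, "hand": 0.6}, {"translation": [0, 0, 0.25], "twist": 0, "hand": 0.6}, {"translation": [0, 0, 0.15], "twist": 0, "hand": 0.6}, {"translation": [0, 0, 0.1], "twist": 0, "hand": 0.6}, {"translation": [0, 0, 0], "twist": 0, "hand": 0.6}, {"translation": [0, 0, 0], "twist": 0, "hand": 0.6}]}}

```text
time: 16.65
tool_pos: [0.448, -0.191, 0.0844]
tool_rot: [0.001, 0.741, 0.671, 0.0]
contact_force: [0.8, -0.6, 0.2]
gripper_width: 0.598
grasp_force: 0.0
```

```bash
python3 - <<'E'
from h import *
tcp();grab_frame("top");grab_frame("side");b=grab_frame("top");hsv=cv2.cvtColor(b,cv2.COLOR_RGB2HSV)
c,n=np.cos(J[2]),np.sin(J[2])
# plate hole: darkest blob inside plate near crop (273,345)
g=cv2.cvtColor(b,cv2.COLOR_RGB2GRAY).astype(float);u0,v0=263,236
p=g[v0-5:v0+6,u0-5:u0+6];w=np.clip(np.median(p)-10-p,0,None);yy,xx=np.mgrid[v0-5:v0+6,u0-5:u0+6]
uv=np.array([(xx*w).sum(),(yy*w).sum()])/w.sum();print("hole px",uv,w.sum())
for th in(0,.05,.09,.13):
    q=np.array([65-120*np.cos(th)+5*np.sin(th),0,47+120*np.sin(th)+5*np.cos(th)])/1e3
    print(th,q,px("top",[J[0]+c*q[0],J[1]+n*q[0],q[2]]))
E
```

```text
t 16.65 jig mm [ -93.7 -214.8   84.4] yaw-J 1.5675 q [6.000e-04 7.410e-01 6.715e-01 2.000e-04] j [-0.56 -0.11  2.07  0.    1.18 -0.46] F [ 0.8 -0.6  0.2] w 0.598 g 0.0
hole px [262.94610778 237.34131737] 334.0
0 [-0.055  0.     0.052] [263.15238557 236.89107531]
0.05 [-0.05460014  0.          0.05799125] [263.06613702 236.55948413]
0.09 [-0.05406494  0.          0.06276519] [263.00460638 236.20994932]
0.13 [-0.05333926  0.          0.06751391] [262.94991914 235.78516021]
```

{"op": "apply_moves", "data": {"targets": [{"translation": [0, 0, 0.08], "twist": 0, "hand": 0.6}, {"translation": [0, 0, 0], "twist": 0, "hand": 0.45}, {"translation": [0, 0, 0], "twist": 0, "hand": 0.38}, {"translation": [0, 0, 0], "twist": 0, "hand": 0.32}, {"translation": [0, 0, 0], "twist": 0, "hand": 0.25}, {"translation": [0, 0, 0], "twist": 0, "hand": 0.2}, {"translation": [0, 0, 0], "twist": 0, "hand": 0.2}]}}

```text
time: 17.5
tool_pos: [0.4476, -0.1912, 0.0759]
tool_rot: [0.0, 0.741, 0.671, 0.0]
contact_force: [-0.7, 0.7, 2.0]
gripper_width: 0.261
grasp_force: 58.6
```

```bash
python3 -c "from h import *;tcp()"
```

```text
t 17.50 jig mm [ -94.  -215.    75.9] yaw-J 1.5669 q [3.000e-04 7.412e-01 6.713e-01 1.000e-04] j [-0.56 -0.1   2.07 -0.    1.16 -0.46] F [-0.7  0.7  2. ] w 0.261 g 58.6
```

{"op": "apply_moves", "data": {"targets": [{"translation": [0, 0, -0.1], "twist": 0, "hand": 0.2}, {"translation": [0, 0, -0.2], "twist": 0, "hand": 0.2}, {"translation": [0, 0, -0.3], "twist": 0, "hand": 0.2}, {"translation": [0, 0, -0.3], "twist": 0, "hand": 0.2}, {"translation": [0, 0, -0.2], "twist": 0, "hand": 0.2}, {"translation": [0, 0, 0], "twist": 0, "hand": 0.2}, {"translation": [0, 0, 0], "twist": 0.04, "hand": 0.2}]}}

```text
time: 18.2
tool_pos: [0.4472, -0.191, 0.1855]
tool_rot: [0.0, 0.743, 0.67, 0.0]
contact_force: [0.7, 0.1, -0.9]
gripper_width: 0.261
grasp_force: 59.8
```

```bash
python3 - <<'E'
from h import *
tcp();b=grab_frame("top");a=grab_frame("side")
s=state()["tool_pos"];print(px("top",[s[0],s[1],s[2]-.031]),px("side",[s[0],s[1],s[2]-.031]),"tip",px("side",[s[0],s[1],s[2]-.069]))
im=np.hstack([cv2.resize(x,(400,400),interpolation=cv2.INTER_CUBIC) for x in(b[205:305,300:400],a[200:300,200:300])])
cv2.imwrite("pics/c6.png",im[:,:,::-1])
E
```

```text
t 18.20 jig mm [ -94.4 -214.8  185.5] yaw-J 1.5628 q [1.000e-04 7.426e-01 6.697e-01 0.000e+00] j [-0.56 -0.24  2.   -0.    1.38 -0.45] F [ 0.7  0.1 -0.9] w 0.261 g 59.8
[349.67462217 258.45834416] [247.17419534 229.57361093] tip [247.63607655 241.56698738]
```

View pics/c6.png

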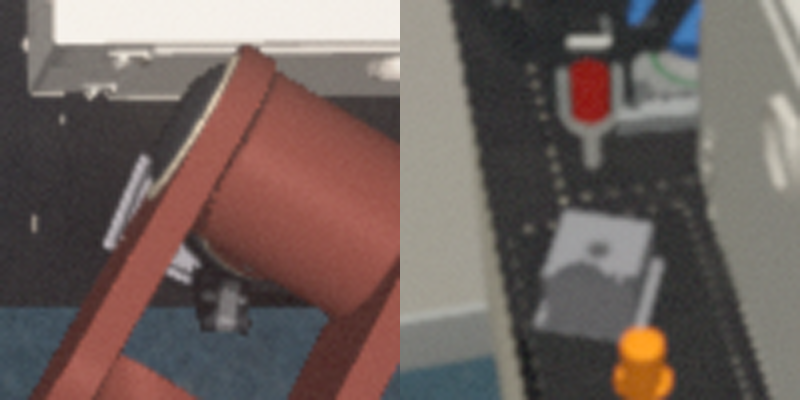

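The side crop shows the pin held upright, its tip at (592,167) as predicted. Near (665,40), though, there is blue and a green arc, so I need to see the press state.

```bash
python3 - <<'E'
from h import *
b=grab_frame("top");a=grab_frame("side")
im=np.hstack([cv2.resize(x,(400,400),interpolation=cv2.INTER_CUBIC) for x in(b[165:265,210:310],a[150:250,230:330])])
cv2.imwrite("pics/c7.png",im[:,:,::-1])
c,n=np.cos(J[2]),np.sin(J[2])
W=lambda x,y,z:[J[0]+c*x-n*y,J[1]+n*x+c*y,z]
for nm,q in dict(ring=(0,0,.016),tintop=(0,0,.046),hole=(-.055,0,.052),bar=(-.11,0,.047),hingeL=(.065,.04,.052),cornR=(-.068,-.04,.052),cornL=(-.068,.04,.052)).items():
    print(nm,((px("top",W(*q))-[210,165])*4).round(),((px("side",W(*q))-[230,150])*4+[400,0]).round())
E
```

```text
ring [223. 211.] [578. 252.]
tintop [221. 206.] [579. 220.]
hole [213. 288.] [503. 220.]
bar [205. 372.] [427. 231.]
hingeL [170. 103.] [657. 175.]
cornR [272. 313.] [490. 256.]
cornL [150. 302.] [480. 187.]
```

View pics/c7.png

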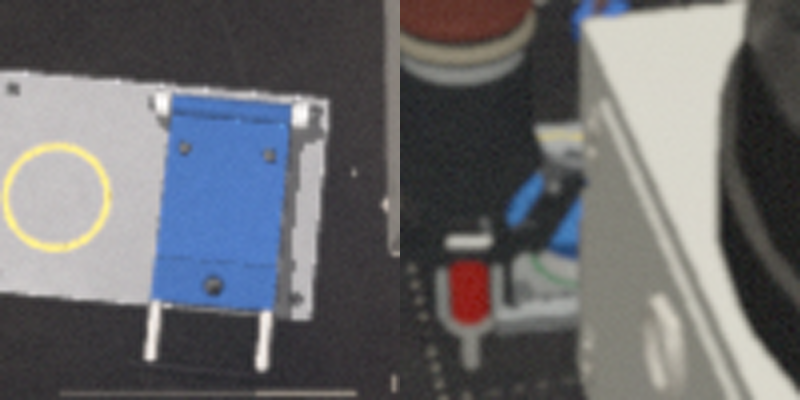

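The plate is resting slightly raised and the view is consistent: hole at (213,286), bar at (205,366). Carry the pin over the hole.

{"op": "apply_moves", "data": {"targets": [{"translation": [0.2, 0.05, 0], "twist": 0.04, "hand": 0.2}, {"translation": [0.4, 0.08, 0], "twist": 0, "hand": 0.2}, {"translation": [0.4, 0.08, 0], "twist": 0, "hand": 0.2}, {"translation": [0.4, 0.08, 0], "twist": 0, "hand": 0.2}, {"translation": [0.4, 0.07, 0], "twist": 0, "hand": 0.2}, {"translation": [0.35, 0.035, 0], "twist": 0, "hand": 0.2}, {"translation": [0, 0, 0.2], "twist": 0, "hand": 0.2}, {"translation": [0, 0, 0], "twist": 0, "hand": 0.2}]}}

```text
time: 19.2
tool_pos: [0.5073, 0.0197, 0.1618]
tool_rot: [-0.003, 0.743, 0.669, -0.002]
contact_force: [0.2, -0.7, -1.4]
gripper_width: 0.26
grasp_force: 59.8
```

{"op": "apply_moves", "data": {"targets": [{"translation": [0, 0, 0], "twist": 0, "hand": 0.2}, {"translation": [0, 0, 0], "twist": 0, "hand": 0.2}]}}

```text
time: 19.4
tool_pos: [0.5096, 0.0179, 0.1658]
tool_rot: [0.0, 0.744, 0.668, -0.0]
contact_force: [0.3, -0.7, 0.1]
gripper_width: 0.26
grasp_force: 59.8
```

```bash
python3 - <<'E'
from h import *
tcp();a=grab_frame("side");b=grab_frame("top")
im=np.hstack([cv2.resize(x,(400,400),interpolation=cv2.INTER_CUBIC) for x in(b[190:270,220:300],a[140:220,220:300])])
cv2.imwrite("pics/c8.png",im[:,:,::-1])
s=state()["tool_pos"];print("tip",(px("side",[s[0],s[1],s[2]-.069])-[220,140])*5+[400,0])
c,n=np.cos(J[2]),np.sin(J[2])
for th in (0,.08,.12):
  x=(65-120*np.cos(th)+5*np.sin(th))/1e3;print("hole",(px("side",[J[0]+c*x,J[1]+n*x,.047+.12*np.sin(th)+.005])-[220,140])*5+[400,0])
E
```

```text
t 19.40 jig mm [-52.2  -1.  165.8] yaw-J 1.5577 q [ 0.      0.7443  0.6678 -0.    ] j [-0.11 -0.16  1.96 -0.    1.33 -0.  ] F [ 0.3 -0.7  0.1] w 0.260 g 59.8
tip [583.4845165 262.0963092]
hole [578.91971798 324.59505658]
hole [580.02834282 311.38813074]
hole [581.08701    304.72317757]
```

View pics/c8.png

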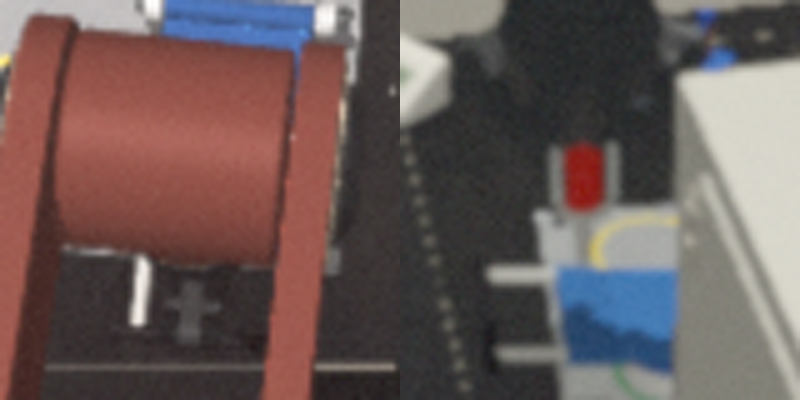

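The side crop shows the pin (583,180) above the plate, whose two arms are at (520,270) and (530,355). The hole should be near (580,311). Fine-correct and descend in steps.

{"op": "apply_moves", "data": {"targets": [{"translation": [0.01, -0.026, 0.1], "twist": 0, "hand": 0.2}, {"translation": [0, 0, 0.15], "twist": 0, "hand": 0.2}, {"translation": [0, 0, 0], "twist": 0, "hand": 0.2}, {"translation": [0, 0, 0], "twist": 0, "hand": 0.2}]}}

```text
time: 19.9
tool_pos: [0.5063, 0.0198, 0.1393]
tool_rot: [-0.001, 0.744, 0.668, -0.001]
contact_force: [0.2, -0.3, 0.1]
gripper_width: 0.262
grasp_force: 59.8
```

```bash
python3 -c "from h import *;tcp()"
```

```text
t 19.90 jig mm [-55.6   0.6 139.3] yaw-J 1.5587 q [-8.000e-04  7.440e-01  6.682e-01 -7.000e-04] j [-0.11 -0.13  1.99  0.    1.29 -0.  ] F [ 0.2 -0.3  0.1] w 0.262 g 59.8
```

{"op": "apply_moves", "data": {"targets": [{"translation": [-0.005, 0.006, 0.03], "twist": 0, "hand": 0.2}, {"translation": [0, 0, 0.04], "twist": 0, "hand": 0.2}, {"translation": [0, 0, 0.05], "twist": 0, "hand": 0.2}, {"translation": [0, 0, 0], "twist": 0, "hand": 0.2}, {"translation": [0, 0, 0], "twist": 0, "hand": 0.2}]}}

```text
time: 20.4
tool_pos: [0.5076, 0.0192, 0.1284]
tool_rot: [-0.0, 0.744, 0.668, -0.0]
contact_force: [-0.3, -0.4, -1.7]
gripper_width: 0.257
grasp_force: 59.8
```

```bash
python3 -c "from h import *;tcp()"
```

```text
t 20.40 jig mm [-54.3   0.2 128.4] yaw-J 1.5589 q [-0.      0.7439  0.6683 -0.    ] j [-0.11 -0.12  2.   -0.    1.26 -0.  ] F [-0.3 -0.4 -1.7] w 0.257 g 59.8
```

Tip is near 59 mm with no contact force. Continue.

{"op": "apply_moves", "data": {"targets": [{"translation": [0, -0.003, 0.04], "twist": 0, "hand": 0.2}, {"translation": [0, 0, 0.04], "twist": 0, "hand": 0.2}, {"translation": [0, 0, 0.04], "twist": 0, "hand": 0.2}, {"translation": [0, 0, 0], "twist": 0, "hand": 0.2}]}}

```text
time: 20.8
tool_pos: [0.5074, 0.0192, 0.116]
tool_rot: [0.0, 0.744, 0.668, 0.0]
contact_force: [2.4, -0.1, -0.5]
gripper_width: 0.254
grasp_force: 59.8
```

```bash
python3 -c "from h import *;tcp()"
```

```text
t 20.80 jig mm [-54.5   0.2 116. ] yaw-J 1.5588 q [2.000e-04 7.439e-01 6.683e-01 2.000e-04] j [-0.11 -0.1   2.    0.    1.24 -0.  ] F [ 2.4 -0.1 -0.5] w 0.254 g 59.8
```

{"op": "apply_moves", "data": {"targets": [{"translation": [0, 0, 0.03], "twist": 0, "hand": 0.2}, {"translation": [0, 0, 0.03], "twist": 0, "hand": 0.2}, {"translation": [0, 0, 0.03], "twist": 0, "hand": 0.2}, {"translation": [0, 0, 0.03], "twist": 0, "hand": 0.2}, {"translation": [0, 0, 0], "twist": 0, "hand": 0.2}]}}

```text
time: 21.3
tool_pos: [0.5073, 0.0192, 0.1041]
tool_rot: [0.0, 0.744, 0.668, 0.0]
contact_force: [2.4, -1.3, -0.4]
gripper_width: 0.26
grasp_force: 59.8
```

```bash
python3 -c "from h import *;tcp()"
```

```text
t 21.30 jig mm [-5.450e+01  1.000e-01  1.041e+02] yaw-J 1.5588 q [1.000e-04 7.439e-01 6.683e-01 1.000e-04] j [-0.11 -0.09  2.01  0.    1.22 -0.  ] F [ 2.4 -1.3 -0.4] w 0.260 g 59.8
```

{"op": "apply_moves", "data": {"targets": [{"translation": [0, 0, 0.04], "twist": 0, "hand": 0.2}, {"translation": [0, 0, 0.04], "twist": 0, "hand": 0.2}, {"translation": [0, 0, 0.04], "twist": 0, "hand": 0.2}, {"translation": [0, 0, 0.03], "twist": 0, "hand": 0.2}, {"translation": [0, 0, 0.03], "twist": 0, "hand": 0.2}, {"translation": [0, 0, 0], "twist": 0, "hand": 0.2}]}}

```text
time: 21.9
tool_pos: [0.5068, 0.0193, 0.086]
tool_rot: [-0.001, 0.744, 0.668, -0.0]
contact_force: [-2.0, -0.3, 0.5]
gripper_width: 0.257
grasp_force: 60.2
```

```bash
python3 -c "from h import *;tcp()"
```

```text
t 21.90 jig mm [-55.1   0.2  86. ] yaw-J 1.5589 q [-5.000e-04  7.439e-01  6.683e-01 -5.000e-04] j [-0.11 -0.06  2.02  0.    1.18 -0.  ] F [-2.  -0.3  0.5] w 0.257 g 60.2
```

{"op": "apply_moves", "data": {"targets": [{"translation": [0, 0, 0.02], "twist": 0, "hand": 0.2}, {"translation": [0, 0, 0.02], "twist": 0, "hand": 0.2}, {"translation": [0, 0, 0], "twist": 0, "hand": 0.2}]}}

```text
time: 22.2
tool_pos: [0.5069, 0.0193, 0.0831]
tool_rot: [-0.001, 0.744, 0.668, -0.001]
contact_force: [-4.7, 0.2, 7.2]
gripper_width: 0.257
grasp_force: 61.1
```

{"op": "apply_moves", "data": {"targets": [{"translation": [0, 0, 0.02], "twist": 0, "hand": 0.2}, {"translation": [0, 0, 0], "twist": 0, "hand": 0.2}, {"translation": [0, 0, 0], "twist": 0, "hand": 0.2}]}}

```text
time: 22.5
tool_pos: [0.507, 0.0193, 0.0828]
tool_rot: [-0.001, 0.744, 0.668, -0.001]
contact_force: [-11.6, 0.3, 17.7]
gripper_width: 0.259
grasp_force: 62.1
```

```bash
python3 -c "from h import *;tcp()"
```

```text
t 22.50 jig mm [-54.9   0.2  82.8] yaw-J 1.5592 q [-0.0009  0.7438  0.6684 -0.001 ] j [-0.11 -0.05  2.02 -0.    1.18 -0.  ] F [-11.6   0.3  17.7] w 0.259 g 62.1
```

{"op": "apply_moves", "data": {"targets": [{"translation": [0, -0.012, 0.005], "twist": 0, "hand": 0.2}, {"translation": [0, 0, 0], "twist": 0, "hand": 0.2}, {"translation": [0, 0, 0], "twist": 0, "hand": 0.2}]}}

```text
time: 22.8
tool_pos: [0.5069, 0.0193, 0.0828]
tool_rot: [0.0, 0.744, 0.668, 0.0]
contact_force: [-7.1, -0.6, 16.4]
gripper_width: 0.263
grasp_force: 61.8
```

```bash
python3 - <<'E'
from h import *
tcp();b=grab_frame("top");a=grab_frame("side")
im=np.hstack([cv2.resize(x,(400,400),interpolation=cv2.INTER_CUBIC) for x in(b[180:260,220:300],a[150:230,220:300])])
cv2.imwrite("pics/c9.png",im[:,:,::-1])
E
```

```text
t 22.80 jig mm [-55.    0.2  82.8] yaw-J 1.5591 q [2.000e-04 7.438e-01 6.684e-01 1.000e-04] j [-0.11 -0.06  2.02 -0.    1.17 -0.  ] F [-7.1 -0.6 16.4] w 0.263 g 61.8
```

View pics/c9.png

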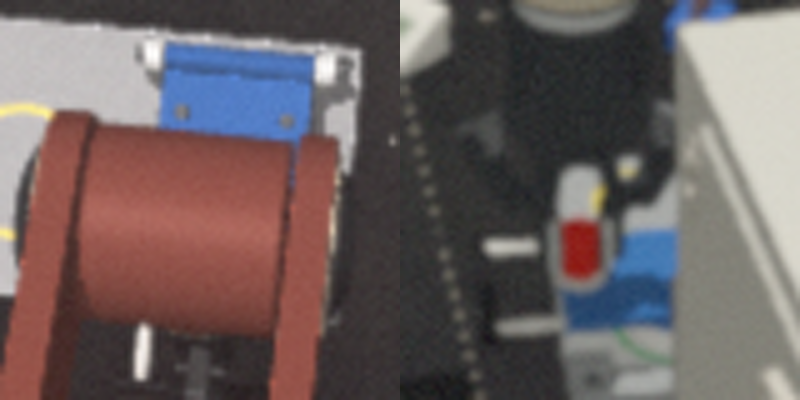

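The side crop shows the pin's collar resting on the lowered blue plate at (580,285), shank out of sight in the holes. The 16 N push against a stiff stop matches the geometry, with the collar at 52 mm. Handing in.

```bash
python3 -c "
from h import *
tcp();print(job_done())"
```

```text
t 22.90 jig mm [-55.    0.2  82.7] yaw-J 1.5591 q [2.000e-04 7.438e-01 6.684e-01 1.000e-04] j [-0.11 -0.06  2.02 -0.    1.17 -0.  ] F [-9.2 -0.2 16.7] w 0.258 g 61.8
the job is handed in; nothing more can be done
None
```

I handed the job in at 22.9 s: the tin measured centred on the green ring before the plate came down, the plate is down on its stop, and the red pin is through both holes, still gripped and pressed with about 16 N; no verdict came back.

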